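# Steady the rocking readout stand

### The job

The weighing-readout stand rocks on the desk because its front left screw foot is too short. Take the grey speaker out from beside the orange knob and set it down upright on the blue desk pad; then screw the foot down with the knob, clockwise, until the foot bears firmly on the desk and the stand no longer rocks (the white tip of the knob then points to the green mark), without jacking the stand out of level. Last, set the speaker upright in the yellow cradle on the stand, between its two end plates, let go, and leave the stand where it is and the mug, the bottle and the mouse alone.

Things in the scene. Friction and masses are not known exactly. Their poses are not given: they have to be found in the camera images.
- stand: Loose 2.2 kg steel stand. Origin: under its middle, at the fixed feet's soles (desk level); x to its back, y left, z up. Plate 280 (x) by 300 mm, top 30 mm above the soles. Rubber feet at (-115,-125), (115,125), (115,-125) mm, screw foot at (-105,115). Grey readout along the back from x = 47 mm, 102 mm high. Fence 60 (x) by 4 by 36 mm high at (-105,38). Level at first; tips if pressed at the screw foot.
- knob (a joint): Angle of the knob, rad, range 0 to 4.4; grows clockwise seen from above, which lowers foot and knob together 1.59 mm per rad. The sole meets the desk at about 3.0; further turning jacks up that corner. At 3.25 the white tip points at the green mark and the stand is firm; above about 3.6 it is out of level. Takes 0.08 N m to turn, stays where left.
- knob_grip (a point): Grip point on the axis of the orange knob, 13 mm below its top: an upright bar 42 mm long (the point's x, towards its white end), 14 mm thick, 30 mm high, on a 20 mm hub that begins 17 mm below this point. Grip across the 14 mm. Height over the stand's origin: 69 mm less 1.59 mm per rad of joint knob. Green mark: on the plate 23 to 34 mm from the axis, towards the stand's -x.
- foot: The screw foot under the knob: a rubber sole 24 mm across on a steel stem; origin at the centre of the sole's underside. It moves down along the stand's z as the knob is turned and does not itself turn.
- speaker_mid (a point): Centre of the grey box speaker, about 0.25 kg, 58 (x) by 40 (y) by 46 mm high (z), grille and red button on top; 23 mm above its underside. At first it stands on the plate, 58 mm length along the stand's x, a few mm from the fence on one long side and some 10 mm from the knob on the other: it can be taken only by its ends, and the knob cannot be gripped until it is gone.
- cradle (a point): Centre of the cradle's floor (the plate's top, black rubber mat), axes as the stand's. Two yellow end plates, 46 mm wide (x), 4 mm thick, 34 mm high, stand 72 mm apart along y. The speaker goes here with its 58 mm length along y, either way round, its middle over this point. That leaves 7 mm at each end, no room for fingers: hold it across its 40 mm width.
- pad: Blue desk pad fixed to the desk, 140 by 140 mm, 2 mm thick; origin at the centre of its underside.
- table: The white desk; its flat top is at z = 0, origin on the top.
- mug: White mug, 80 mm across, 90 mm high, handle at its +y side; origin at the centre of its underside. A bystander.
- bottle: Water bottle 64 mm across, 190 mm high; origin at the centre of its underside. A bystander.
- mouse: Black computer mouse, 105 (x) by 60 by 30 mm; origin at the centre of its underside. A bystander.
Things that resemble listed ones, but are neither listed nor needed, are in the scene too. There is more than one size of the part that bears speaker_mid; the job needs the larger.

How it is judged:
By the outcome, as a careful person would: the job done as asked, in the order asked, and still so for the second after the job is handed in, with the robot touching nothing.
It also fails if it takes over 72 s, if anything falls off the work surface, if the arm or the gripper's body presses on something with over 40 N, if the wrist force passes 120 N, or if a joint passes its speed limit or range.

### The arm

A 6-joint arm with a two-finger parallel gripper is mounted at the origin on the work surface. World frame = base frame: x ahead of the robot, y to its left, z up, the work surface at z = 0. Lengths are in mm, angles in rad, forces in N, time in s.
With the tool pointing down it reaches from about 300 to 825 mm from the base axis. Payload 5.4 kg.
Tool frame: the origin (TCP) lies on the centre line of the jaws, within the pads' length; the fingertips stand 11 mm ahead of it and the grasp point (between the pads) lies 8 mm behind it; z points along the fingers, y is the line along which they close (so a half turn about z gives the same grasp; the last joint's range is limited). The gripper opens to 92 mm and grips with 3 to 60 N. Pads are 20 mm wide; open, the fingers measure 128 mm over their backs; the gripper's body (75 mm by 189 mm) begins 69 mm behind the grasp point.
Start: joints at [0.927, 0.158, 1.597, -0, 1.386, -0.21], TCP at [241.692, 521.719, 225.601] pointing down, gripper open.
Joint ranges: [-2.91, 2.91], [-0.94, 2.29], [0.18, 2.7], [-1.29, 4.43], [0.17, 2.64], [-3, 3]. Speed limits (rad/s): [2.57, 2.57, 3.14, 3.14, 3.14, 3.14].

### API

Orientations are given as a unit quaternion [x, y, z, w].
In Python, from plant import sense, capture, camera_info, job_done gives the robot as it stands.
- The arm moves only by the tool arm_command, never from a script. Its arguments are lists of equal length, an entry for each row: "dp": the shift along the tool's x, y, z each as a share of 0.4 m, from -1 to 1, a list of three; "spin": the turn about the tool's z as a share of 0.5 rad, from -1 to 1. A call has 1 to 20 rows; each row shifts and turns the commanded pose from where the row before left it, along the tool's axes as they then stand; what a row does not reach is not made up. A row lasts 1/10 s, in which the tool goes at most 50 mm and 8.59 degrees, less where a joint would pass 70% of its speed; a pose out of reach is approached as far as the arm can. A call with a number of a shift or a turn outside -1 to 1 is refused whole. A call with a gripper value outside its range is refused whole. "fingers" is the closure, from 0 (fully open) to 1 (shut), set as the call begins (left out, the last holds). The fingers move at their own pace and stop on an object; the grip force is fixed at half the most. Time passes only in rows, so rows that do not move let the fingers close. It gives the time, the measured TCP pose, the force, the opening and the grip force at its end, in the units of the state.
- sense(): the state, without advancing time (a new reading comes with each control period).
- capture(name): name is "scene" or "top"; returns (picture, depth): 384x512x3 uint8, blue, green, red; 384x512 float32, mm along the optical axis (not along the pixel's ray), 0 where there is no reading.
- camera_info(name): a dict with "K" (3x3 intrinsics, pixels), "k1" (the pictures are not rectified: a ray, as slopes to the right and down, at radius r is drawn at 1 + k1 r^2 times it, then the intrinsics apply), "view" (4x4, takes a point from world to camera coordinates). Camera axes: x right, y up, looking along -z (the intrinsics and any distortion apply to the point x, -y, -z); pixel columns grow to the right and rows downward; lengths in mm; the calibration is good to about 2 mm. A picture is of the moment at which its call begins. camera_info takes no time and is no camera call.
- job_done(): hands the job in; it is judged then, once.
The state is a dict: "time": time; "joints": joint angles; "dq": joint speeds; "tau": joint torques, N m; "tool_pos": TCP position; "ee_rot": TCP orientation; "contact_force": force on the tool from outside, world axes, zero at the start; "wrist_torque": the same for the moment, N m; "grip_width": finger opening in mm; "grasp_force": force on a finger pad.
Only numpy, scipy, OpenCV 4.12 (cv2) and the standard library are available. Lean on these libraries where they do the work, as an engineer would, in place of code of your own. Each camera call takes 0.05 s, during which the arm holds its last target. There are 200 camera calls.

## Working session

There is one attempt and no reset: what is moved stays moved. The work goes in short steps, Python scripts to look and compute and a tool call to move; the robot and the scene stay as the last step left them, time stands still between calls to the robot, and variables do not carry over. Pictures are saved under pics/ and viewed, at most 10 in all, crops included, and the job is handed in when it is done.

Besides the shell and the picture viewer there is one more tool, called after "Request:" as name([rows], argument=value, ...), one row to a line, values as JSON. arm_command: Moves the arm, as the interface text tells. Shift numbers are shares of 0.4 m and turn numbers shares of 0.5 rad, none past 1 either way. Its arguments: {"type":"object","properties":{"dp":{"type":"array"},"spin":{"type":"array"},"fingers":{"type":"number"}},"required":["dp","spin"]}

```bash
mkdir -p pics; ls
cat > h.py <<'E'
import numpy as np, cv2
from plant import sense,capture,camera_info,job_done
def cast(cam,px,z=None,depth=None):
    c=camera_info(cam);K=np.array(c["K"]);V=np.array(c["view"]);k=c["k1"]
    px=np.atleast_2d(np.array(px,float))
    d=np.stack([(px[:,0]-K[0,2])/K[0,0],(px[:,1]-K[1,2])/K[1,1]],1)
    u=d.copy()
    for _ in range(20): u=d/(1+k*(u**2).sum(1,keepdims=True))
    r=np.c_[u[:,0],-u[:,1],-np.ones(len(u))]
    R=V[:3,:3];o=-R.T@V[:3,3];w=r@R
    s=(z-o[2])/w[:,2] if depth is None else np.asarray(depth,float).ravel()
    return o+w*s[:,None]
def cloud(cam,dep):
    h,w=dep.shape;u,v=np.meshgrid(np.arange(w),np.arange(h))
    return cast(cam,np.c_[u.ravel(),v.ravel()],depth=dep.ravel()).reshape(h,w,3)
E
python3 - <<'E'
from h import *
for n in("scene","top"):
    p,d=capture(n);np.savez(n+"0.npz",p=p,d=d);cv2.imwrite(f"pics/{n}0.png",cv2.resize(p,(800,600),interpolation=cv2.INTER_CUBIC))
    c=camera_info(n);print(n,np.round(c["K"],1).tolist(),c["k1"],np.round(c["view"],3).tolist())
s=sense();print(s)
E
```

```text
pics
scene [[374.0, 0.0, 258.1], [0.0, 374.0, 186.6], [0.0, 0.0, 1.0]] -0.02959890182458938 [[-0.789, 0.614, -0.019, 448.388], [-0.351, -0.426, 0.833, 158.158], [0.503, 0.665, 0.552, -1635.782], [0.0, 0.0, 0.0, 1.0]]
top [[448.1, 0.0, 255.5], [0.0, 448.1, 190.0], [0.0, 0.0, 1.0]] 0.0028312647564657147 [[-0.013, -1.0, -0.004, 50.425], [0.994, -0.014, 0.112, -577.494], [-0.113, -0.002, 0.994, -1244.935], [0.0, 0.0, 0.0, 1.0]]
{'time': 0.1, 'joints': array([ 9.26897965e-01,  1.58983835e-01,  1.59806327e+00,  1.47805784e-05,
        1.38621833e+00, -2.10118492e-01]), 'dq': array([-0.00027944, -0.00165352, -0.00269405,  0.00050522, -0.00044446,
        0.00107487]), 'tau': array([ 1.65643098e-05, -3.86501348e+01, -3.22960317e+01,  7.02893198e-02,
        3.39069113e-02, -4.42990608e-05]), 'tool_pos': array([241.37107758, 521.2969845 , 224.74015549]), 'ee_rot': array([ 2.15194723e-01,  9.76570802e-01, -7.58279828e-04, -3.53001413e-04]), 'contact_force': array([-0.40518002,  0.31714972, -0.04223893]), 'wrist_torque': array([-0.02942038,  0.00419253,  0.00978083]), 'grasp_force': 0.0, 'grip_width': 92.05643840309222}
```

View pics/top0.png

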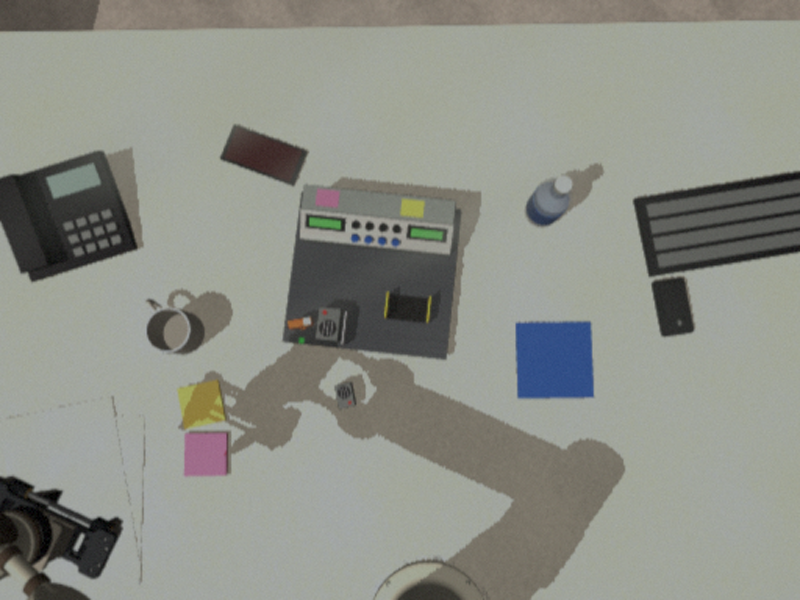

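View pics/scene0.png

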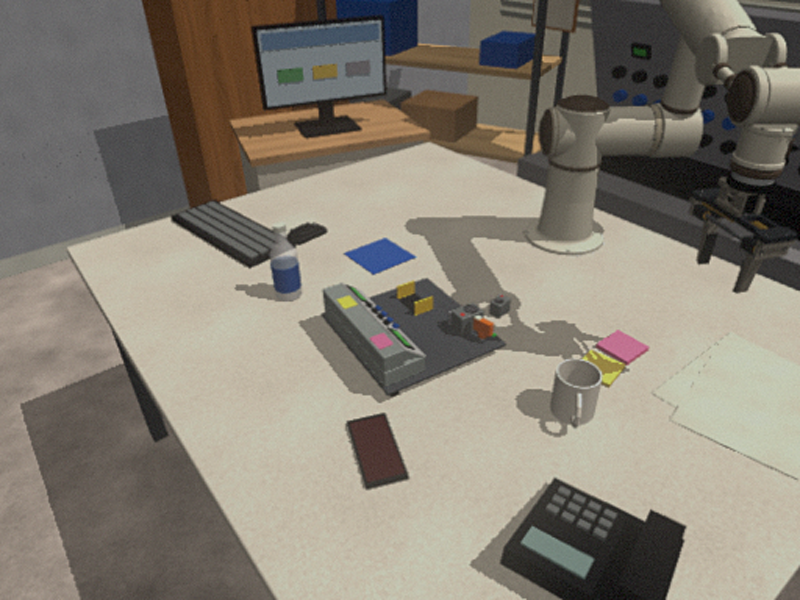

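The top view (800-px scale) shows the stand around (373,270), with the speaker at (329,325), the knob at (299,323) with its white tip to the right, and the cradle at (409,307). The pad is at (555,360), and a small decoy speaker is on the desk at (345,393). The scene view agrees.

```bash
cat > m.py <<'E'
from h import *
def measure(tag):
    p=np.load(f"top{tag}.npz")["p"];d=np.load(f"top{tag}.npz")["d"];C=cloud("top",d)
    hsv=cv2.cvtColor(p,cv2.COLOR_BGR2HSV);H,S,Vv=[hsv[...,i].astype(int) for i in range(3)]
    Z=C[...,2]
    return p,d,C,H,S,Vv,Z
def blob(m,lo=0):
    n,l,st,ce=cv2.connectedComponentsWithStats(m.astype(np.uint8))
    return [(st[i,4],ce[i].round(1),l==i) for i in range(1,n) if st[i,4]>lo]
E
python3 - <<'E'
from m import *
p,d,C,H,S,V,Z=measure("0")
R=np.zeros(Z.shape,bool);R[110:235,175:300]=1
print("desk z",np.median(Z[300:330,200:230]),Z[300:330,200:230].std())
dark=R&(V<95)&(Z>18)&(Z<45)
b=max(blob(dark),key=lambda t:t[0]);print("plate z",np.median(Z[b[2]]),Z[b[2]].std())
def world(m,z):return cast("top",np.argwhere(m)[:,::-1],z)
st=R&(Z>18);st=max(blob(st),key=lambda t:t[0])[2]
c=cv2.convexHull(np.argwhere(st)[:,::-1].astype(np.int32));a=cv2.approxPolyDP(c,4,True)[:,0];print("corners px",a.tolist());print(cast("top",a,30)[:,:2].round(1))
# front edge fit: lowest stand pixel per column
for nm,m,z in [("orange",R&(H>3)&(H<16)&(S>140)&(V>90),82),("yellow",R&(H>20)&(H<35)&(S>120)&(np.arange(384)[:,None]>170),60),("blue",(H>105)&(H<125)&(S>150)&(np.arange(384)[:,None]>200),2),("green",R&(H>45)&(H<75)&(S>120)&(np.arange(384)[:,None]>200),31),("red",R&((H<4)|(H>174))&(S>110)&(np.arange(384)[:,None]>185),77)]:
    for n,ce,mm in blob(m,2):
        w=world(mm,z);r=cv2.minAreaRect(w[:,:2].astype(np.float32));print(nm,n,ce,w.mean(0).round(1),np.round(r[0],1),np.round(r[1],1),round(r[2],1),"z",np.median(Z[mm]).round(1))
t=R&(Z>66)&(Z<86)&(np.arange(384)[:,None]>190)
for n,ce,mm in blob(t,5):
    w=C[mm];print("tall",n,ce,w.mean(0).round(1),w.std(0).round(1))
y,x=200,200
cv2.imwrite("pics/crop0.png",cv2.resize(p[190:265,175:290],None,fx=6,fy=6,interpolation=cv2.INTER_CUBIC))
E
```

```text
desk z 0.4051936928374289 75.08336121355175
plate z 30.156885055840917 2.7601519570169435
corners px [[291, 128], [285, 229], [181, 217], [194, 118]]
[[757.9 -62.7]
 [466.2 -39.3]
 [504.1 255.2]
 [791.7 218.9]]
orange 45 [189.1 207. ] [528.1 224.4  82. ] [529.6 223.3] [24.7 13.7] 89.2 z 78.7
yellow 32 [247.1 194.8] [561.8  66.2  60. ] [562.7  66.5] [ 5.6 42. ] 89.4 z 63.1
yellow 28 [273.9 197.6] [553.   -8.4  60. ] [553.3  -8.3] [ 4.6 42.3] 82.7 z 64.5
blue 2112 [354.4 230.1] [ 461.1 -241.2    2. ] [ 461.4 -241.2] [133.4 132.6] 89.9 z 2.4
green 11 [192.6 217.5] [502. 222.  31.] [502.1 222.4] [8.1 8. ] 44.7 z 32.2
red 4 [207.5 199.5] [548.5 174.7  77. ] [548.5 174.7] [2.7 2.8] 89.9 z 79.5
tall 310 [209.8 206.5] [529.4 168.5  76.2] [16.6 11.6  2.8]
tall 84 [191.7 205.7] [532.  217.7  79. ] [ 4.5 12.1  3.2]
tall 6 [219.5 211.3] [516.1 142.6  69.1] [3.  1.3 1.4]
```

View pics/crop0.png

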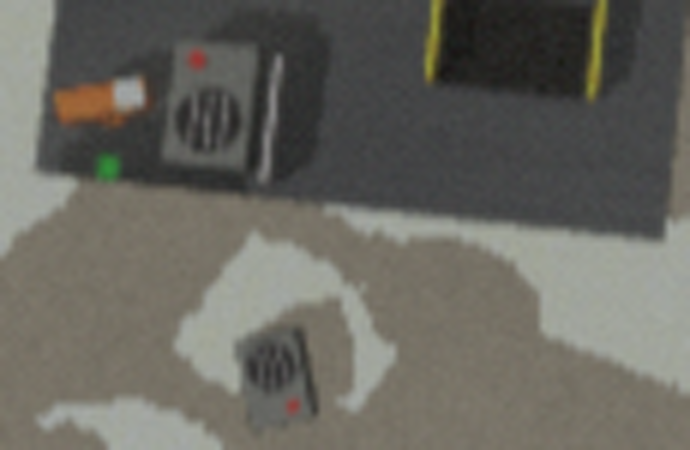

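The crop shows the speaker top with corners (177,40), (260,44), (245,170) and (163,163), and the fence to its right at (272,120). The orange knob spans (55–150, 100), with its white tip pointing right at (128,93) and the green mark at (108,165).

Run:
```python
from m import *
f=lambda q:(np.array(q)+.5)/6-.5+[175,190]
w=cast("top",f([(177,40),(260,44),(245,170),(163,163)]),76)[:,:2];print(w.round(1),w.mean(0).round(1))
a=(w[0]+w[1]-w[2]-w[3])/2;print("len",np.linalg.norm(a),"yaw",np.arctan2(a[1],a[0]),"wid",np.linalg.norm((w[0]+w[3]-w[1]-w[2])/2))
print("knob ends z82",cast("top",f([(57,107),(148,92)]),82)[:,:2].round(1))
print("fence z66",cast("top",f([(279,55),(264,182)]),66)[:,:2].round(1))
y=cast("top",f([(438,0),(431,80),(602,0),(592,98)]),64)[:,:2];print("cradle fronts",y.round(1))
p,d,C,H,S,V,Z=measure("0")
m=(H>20)&(H<35)&(S>120)&(np.arange(384)[:,None]>170)&(np.arange(384)[:,None]<215)
for n,ce,mm in blob(m,20): q=cast("top",np.argwhere(mm)[:,::-1],64);print(q.mean(0),q.min(0),q.max(0))
# tall cloud from scene camera
p=np.load("scene0.npz")["p"];D=np.load("scene0.npz")["d"];C=cloud("scene",D)
t=(C[...,2]>70)&(C[...,2]<80)&(abs(C[...,0]-530)<50)&(abs(C[...,1]-175)<25)
q=C[t];print("scene spk top",len(q),q.mean(0).round(1),q.min(0).round(1),q.max(0).round(1))
print(np.array(sense()["joints"]).round(3))
```

```text
[[557.7 184.2]
 [555.4 146.2]
 [497.8 153.2]
 [501.5 190.6]] [528.1 168.6]
len 57.34968922943238 yaw -0.11762632361435044 wid 37.84623120551361
knob ends z82 [[527.2 238.1]
 [533.5 196.7]]
fence z66 [[551.1 138.3]
 [492.7 145.5]]
cradle fronts [[575.9  64.6]
 [538.8  68.3]
 [574.9 -11.4]
 [529.4  -6. ]]
[561.43481792  66.13712326  64.        ] [541.30727597  63.37462811  64.        ] [583.15390906  69.39466897  64.        ]
[552.63873512  -8.24587569  64.        ] [531.99425425 -11.59966076  64.        ] [573.7263744   -5.30377957  64.        ]
scene spk top 144 [532.7 174.   75.9] [500.4 151.4  70.4] [560.5 194.7  79.8]
[ 0.927  0.159  1.598  0.     1.386 -0.21 ]
```

Request:
arm_command([
  [0,0,0],
  [0,0,0],
  [0,0,0],
  [0,0,0],
  [0,0,0],
  [0,0,0],
  [0,0,0],
  [0,0,0],
  [0,0,0],
  [-0.079,0.082,0],
  [-0.079,0.082,0],
  [-0.079,0.082,0],
  [-0.079,0.082,0],
  [-0.079,0.082,0],
  [-0.079,0.082,0],
  [-0.079,0.082,0],
  [-0.079,0.082,0],
  [-0.079,0.082,0],
  [-0.079,0.082,0],
  [0,0,0],
], spin=[0.28,0.28,0.28,0.28,0.28,0.28,0.28,0.28,0.28,0,0,0,0,0,0,0,0,0,0,0], fingers=0)

```text
time: 2.1
tool_pos: [530.8, 163.6, 225.1]
ee_rot: [0.751, 0.66, -0.0, 0.001]
contact_force: [-0.5, 0.9, -0.1]
grip_width: 91.9
grasp_force: 0.0
```

```bash
cat >> h.py <<'E'
def go(x=None,y=None,z=None,ang=None):
    s=sense();q=s["ee_rot"];from scipy.spatial.transform import Rotation as R
    M=R.from_quat(q).as_matrix();a=np.arctan2(M[1,1],M[0,1]);t=s["tool_pos"]
    print("t",round(s["time"],2),"tcp",t.round(1),"yang",round(a,4),"tilt",M[:2,2].round(4),"F",s["contact_force"].round(1),"w",round(s["grip_width"],1),"g",round(s["grasp_force"],1),"q6",round(s["joints"][5],2))
    if x is not None:
        d=np.array([x,y,z])-t;print("dp shares",(M.T@d/400).round(4))
    if ang is not None: print("spin share",round((a-ang)/.5,3))
E
python3 - <<'E'
from h import *
go(528.3,168.6,49,-.122)
E
```

```text
t 2.1 tcp [530.8 163.6 225.1] yang -0.1288 tilt [ 0.0003 -0.0016] F [-0.5  0.9 -0.1] w 91.9 g 0.0 q6 0.21
dp shares [ 0.0122 -0.0081  0.4401]
spin share -0.014
```

Request:
arm_command([
  [0.012,-0.008,0],
  [0,0,0.05],
  [0,0,0.05],
  [0,0,0.05],
  [0,0,0.05],
  [0,0,0.05],
  [0,0,0.05],
  [0,0,0.04],
  [0,0,0.03],
  [0,0,0.03],
  [0,0,0.02],
  [0,0,0.02],
  [0,0,0],
  [0,0,0],
], spin=[-0.014,0,0,0,0,0,0,0,0,0,0,0,0,0])

```text
time: 3.5
tool_pos: [526.1, 173.0, 49.9]
ee_rot: [0.747, 0.665, 0.0, 0.0]
contact_force: [0.2, 0.7, -0.2]
grip_width: 91.6
grasp_force: 0.0
```

Run:
```python
from h import *
go(528.3,168.6,49,-.122)
p,d=capture("scene")
cv2.imwrite("pics/s1.png",cv2.resize(p[150:250,240:360],None,fx=6,fy=6,interpolation=cv2.INTER_CUBIC))
```

```text
t 3.5 tcp [526.1 173.   49.9] yang -0.1161 tilt [0.0004 0.0001] F [ 0.2  0.7 -0.2] w 91.6 g 0.0 q6 0.22
dp shares [-0.0103  0.0067  0.0022]
spin share 0.012
```

View pics/s1.png

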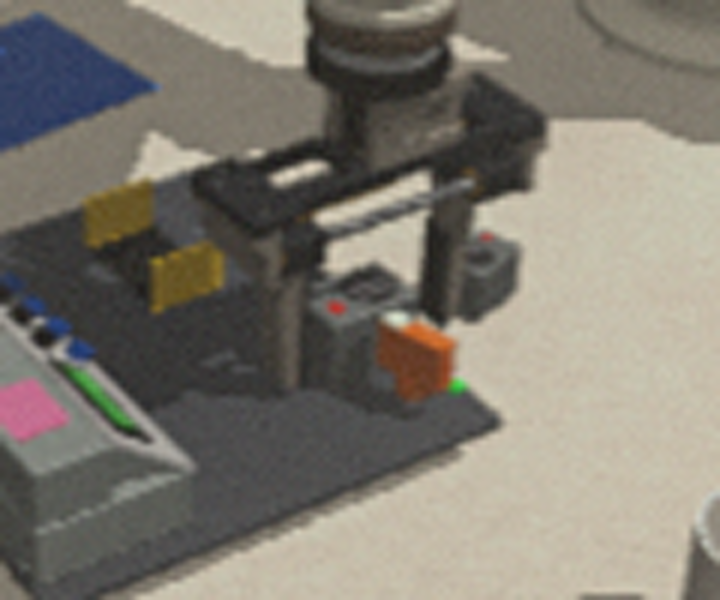

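The crop shows the fingers straddling the speaker's ends at (290,330) and (440,260), clear of the knob and the decoy. I'll centre the gripper and close it.

Request:
arm_command([
  [-0.01,0.007,0],
  [0,0,0],
  [0,0,0],
], spin=[0.012,0,0])

```text
time: 3.85
tool_pos: [528.6, 168.5, 50.0]
ee_rot: [0.749, 0.663, 0.0, 0.0]
contact_force: [1.2, -0.7, -0.5]
grip_width: 92.2
grasp_force: 0.0
```

Request:
arm_command([
  [0,0,0],
  [0,0,0],
  [0,0,0],
  [0,0,0],
  [0,0,0],
  [0,0,0],
  [0,0,0],
  [0,0,0],
], spin=[0,0,0,0,0,0,0,0], fingers=1)

```text
time: 4.65
tool_pos: [528.3, 168.7, 49.6]
ee_rot: [0.749, 0.663, 0.0, 0.0]
contact_force: [0.7, -1.2, -1.1]
grip_width: 57.5
grasp_force: 30.0
```

Run:
```python
from h import *
go(461.3,-241.2,150,-.122)
```

```text
t 4.65 tcp [528.3 168.7  49.6] yang -0.122 tilt [0.0002 0.    ] F [ 0.7 -1.2 -1.1] w 57.5 g 30.0 q6 0.21
dp shares [-1.0376 -0.0414 -0.251 ]
spin share -0.0
```

Request:
arm_command([
  [0,0,-0.03],
  [0,0,-0.05],
  [0,0,-0.06],
  [0,0,-0.06],
  [0,0,-0.05],
  [-0.04,-0.003,0],
  [-0.09,-0.004,0],
  [-0.1,-0.004,0],
  [-0.1,-0.004,0],
  [-0.1,-0.004,0],
  [-0.1,-0.004,0],
  [-0.1,-0.004,0],
  [-0.1,-0.004,0],
  [-0.1,-0.004,0],
  [-0.1,-0.004,0],
  [-0.08,-0.003,0],
  [-0.028,-0.003,0],
  [0,0,0],
  [0,0,0],
  [0,0,0],
], spin=[0,0,0,0,0,0,0,0,0,0,0,0,0,0,0,0,0,0,0,0])

```text
time: 6.65
tool_pos: [459.7, -239.7, 149.2]
ee_rot: [0.748, 0.663, 0.0, -0.001]
contact_force: [1.0, -0.4, -1.9]
grip_width: 57.9
grasp_force: 30.0
```

Run:
```python
from h import *
go(461.3,-241.2,22.4,-.122)
```

```text
t 6.65 tcp [ 459.7 -239.7  149.2] yang -0.1205 tilt [-0.0006  0.001 ] F [ 1.  -0.4 -1.9] w 57.9 g 30.0 q6 -0.59
dp shares [-0.0035  0.0046  0.317 ]
spin share 0.003
```

Request:
arm_command([
  [-0.0035,0.0046,0.03],
  [0,0,0.05],
  [0,0,0.05],
  [0,0,0.05],
  [0,0,0.05],
  [0,0,0.03],
  [0,0,0.02],
  [0,0,0.015],
  [0,0,0.01],
  [0,0,0.005],
  [0,0,0.004],
  [0,0,0],
  [0,0,0],
], spin=[0,0,0,0,0,0,0,0,0,0,0,0,0])

```text
time: 7.95
tool_pos: [461.6, -243.0, 24.4]
ee_rot: [0.749, 0.663, 0.0, 0.0]
contact_force: [-0.0, 0.9, -3.1]
grip_width: 58.2
grasp_force: 30.0
```

Run:
```python
from h import *
go(461.3,-241.2,22.4,-.122)
```

```text
t 7.95 tcp [ 461.6 -243.    24.4] yang -0.122 tilt [ 0.0005 -0.0004] F [-0.   0.9 -3.1] w 58.2 g 30.0 q6 -0.59
dp shares [ 0.0044 -0.0014  0.0049]
spin share -0.0
```

Next I lower the last 2 mm, release the speaker and rise.

Request:
arm_command([
  [0,0,0.003],
  [0,0,0.002],
  [0,0,0.001],
  [0,0,0],
], spin=[0,0,0,0])

```text
time: 8.35
tool_pos: [461.5, -242.8, 21.7]
ee_rot: [0.749, 0.663, 0.0, 0.0]
contact_force: [-0.1, 0.3, -1.7]
grip_width: 57.8
grasp_force: 30.0
```

Request:
arm_command([
  [0,0,0],
  [0,0,0],
  [0,0,0],
  [0,0,0],
  [0,0,0],
  [0,0,0],
  [0,0,0],
  [0,0,-0.03],
  [0,0,-0.05],
  [0,0,-0.07],
  [0,0,-0.08],
  [0,0,-0.08],
  [0,0,-0.08],
  [0,0,-0.05],
  [0,0,0],
], spin=[0,0,0,0,0,0,0,0,0,0,0,0,0,0,0], fingers=0)

```text
time: 9.85
tool_pos: [463.2, -244.3, 202.0]
ee_rot: [0.749, 0.663, 0.001, 0.004]
contact_force: [0.4, -0.9, -0.4]
grip_width: 92.2
grasp_force: 0.0
```

Run:
```python
from m import *
go(532,217.5,200,.15)
p,d=capture("top");np.savez("top1.npz",p=p,d=d)
cv2.imwrite("pics/t1.png",cv2.resize(p[170:270,170:390],None,fx=3.6,fy=3.6,interpolation=cv2.INTER_CUBIC))
p,d,C,H,S,V,Z=measure("1")
R=np.zeros(Z.shape,bool);R[180:235,175:215]=1
o=R&(H>3)&(H<16)&(S>140)&(V>90)
for n,ce,m in blob(o,5):
  w=cast("top",np.argwhere(m)[:,::-1],80);print("orange",n,w.mean(0).round(1),Z[m].mean())
wh=R&(S<60)&(V>140)&(Z>55)
for n,ce,m in blob(wh,3):
  w=cast("top",np.argwhere(m)[:,::-1],80);print("white",n,ce,w.mean(0).round(1),Z[m].mean())
t=R&(Z>60)&(np.arange(512)[None]<212)
for n,ce,m in blob(t,20):
  w=cast("top",np.argwhere(m)[:,::-1],80);r=cv2.minAreaRect(w[:,:2].astype(np.float32));print("tall",n,ce,w.mean(0).round(1),r)
```

```text
t 9.85 tcp [ 463.2 -244.3  202. ] yang -0.1219 tilt [ 0.006  -0.0052] F [ 0.4 -0.9 -0.4] w 92.2 g 0.0 q6 -0.59
dp shares [1.1668e+00 3.0300e-02 1.0000e-04]
spin share -0.544
orange 39 [528.7 226.1  80. ] 109.48589630127935
white 19 [196.1 205.2] [533.  205.7  80. ] 80.34461923028353
tall 88 [191.7 205.8] [531.5 217.6  80. ] ((531.2991333007812, 217.82017517089844), (15.367387771606445, 42.128196716308594), 8.734769821166992)
```

View pics/t1.png

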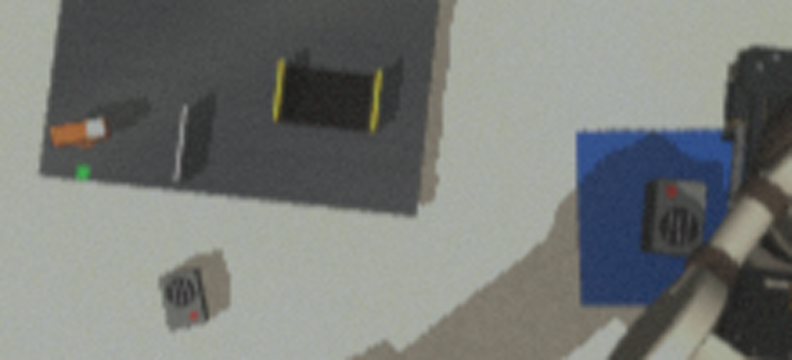

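The view shows the speaker upright on the pad at (685,215), the knob free at (78,130) with its white tip to the right, and the green mark at (83,173). Now I go to the knob.

Request:
arm_command([
  [0.05,0.002,0],
  [0.09,0.002,0],
  [0.1,0.002,0],
  [0.1,0.002,0],
  [0.1,0.002,0],
  [0.1,0.002,0],
  [0.1,0.002,0],
  [0.1,0.002,0],
  [0.1,0.003,0],
  [0.1,0.003,0],
  [0.1,0.003,0],
  [0.08,0.003,0],
  [0.047,0.002,0],
  [0,0,0],
  [0,0,0],
  [0,0,0],
  [0,0,0],
], spin=[0,0,0,0,0,0,0,0,0,0,0,0,0,-0.272,-0.272,0,0], fingers=0.4)

```text
time: 11.6
tool_pos: [529.4, 218.9, 196.2]
ee_rot: [0.653, 0.757, -0.001, -0.001]
contact_force: [-0.5, 0.1, -0.6]
grip_width: 55.4
grasp_force: 0.0
```

Run:
```python
from h import *
go(531.4,217.7,64,.152)
```

```text
t 11.6 tcp [529.4 218.9 196.2] yang 0.1467 tilt [-0.0023 -0.0004] F [-0.5  0.1 -0.6] w 55.4 g 0.0 q6 0.03
dp shares [-0.0036  0.0054  0.3305]
spin share -0.011
```

Request:
arm_command([
  [0,0,0.04],
  [0,0,0.06],
  [0,0,0.06],
  [0,0,0.05],
  [0,0,0.03],
  [0,0,0.02],
  [0,0,0],
  [0,0,0],
  [0,0,0],
], spin=[0,0,0,0,0,0,0,0,0])

```text
time: 12.5
tool_pos: [531.1, 219.2, 94.8]
ee_rot: [0.652, 0.758, 0.001, 0.001]
contact_force: [0.1, -0.0, -0.9]
grip_width: 55.2
grasp_force: 0.0
```

Run:
```python
from h import *
go(531.4,217.7,64,.152)
```

```text
t 12.5 tcp [531.1 219.2  94.8] yang 0.1497 tilt [0.0021 0.0004] F [ 0.1 -0.  -0.9] w 55.2 g 0.0 q6 0.03
dp shares [-0.0038  0.0001  0.077 ]
spin share -0.005
```

Request:
arm_command([
  [-0.004,0,0.02],
  [0,0,0.02],
  [0,0,0.02],
  [0,0,0.011],
  [0,0,0.006],
  [0,0,0],
  [0,0,0],
  [0,0,0],
], spin=[-0.004,0,0,0,0,0,0,0])

```text
time: 13.3
tool_pos: [530.7, 217.6, 63.2]
ee_rot: [0.651, 0.759, 0.0, 0.0]
contact_force: [0.6, 0.8, 0.3]
grip_width: 55.4
grasp_force: 0.0
```

Request:
arm_command([
  [0,0,0],
  [0,0,0],
  [0,0,0],
  [0,0,0],
  [0,0,0],
  [0,0,0],
  [0,0,0],
  [0,0,0],
], spin=[0,0,0,0,0,0,0,0], fingers=1)

```text
time: 14.1
tool_pos: [531.6, 217.6, 63.3]
ee_rot: [0.651, 0.759, 0.001, 0.001]
contact_force: [5.8, 1.8, -2.0]
grip_width: 13.9
grasp_force: 30.0
```

Run:
```python
from m import *
go(531.4,217.7,64,-1.7)
p,d=capture("scene")
cv2.imwrite("pics/s2.png",cv2.resize(p[150:250,240:360],None,fx=6,fy=6,interpolation=cv2.INTER_CUBIC))
```

```text
t 14.1 tcp [531.6 217.6  63.3] yang 0.1519 tilt [0.0027 0.0004] F [ 5.8  1.8 -2. ] w 13.9 g 30.0 q6 0.03
dp shares [ 0.0003 -0.0004 -0.0018]
spin share 3.704
```

View pics/s2.png

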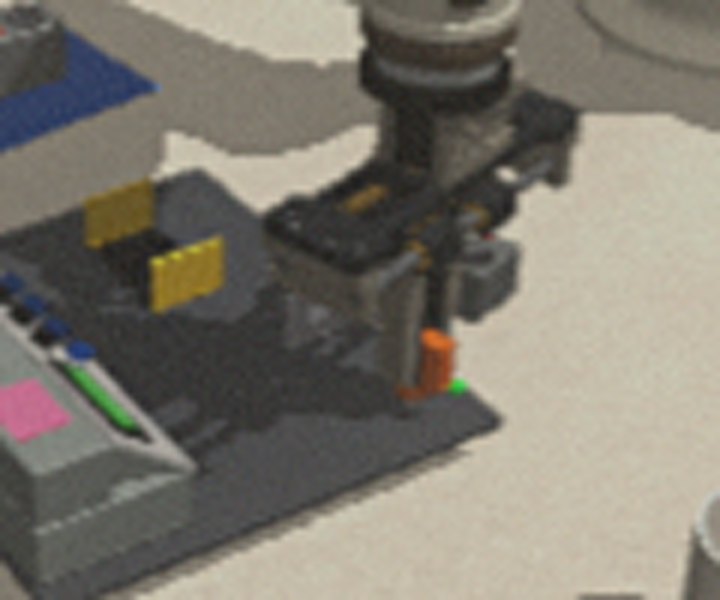

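The crop shows the pads on both sides of the orange bar at (400–450, 350). I relieve the small side force and start turning clockwise.

Request:
arm_command([
  [0,0.001,0],
  [0,0.001,0],
  [0,0,0.0004],
  [0,0,0.0004],
  [0,0,0.0004],
  [0,0,0.0004],
  [0,0,0.0004],
  [0,0,0.0004],
  [0,0,0.0004],
  [0,0,0.0004],
  [0,0,0.0004],
  [0,0,0.0004],
  [0,0,0],
], spin=[0,0,0.2,0.2,0.2,0.2,0.2,0.2,0.2,0.2,0.2,0.2,0])

```text
time: 15.45
tool_pos: [530.5, 218.1, 61.5]
ee_rot: [0.935, 0.353, -0.001, -0.001]
contact_force: [-1.4, 1.5, 5.0]
grip_width: 14.0
grasp_force: 30.0
```

Run:
```python
from m import *
go(531.4,217.7,61.5,-1.7);print(sense()["wrist_torque"])
```

```text
t 15.45 tcp [530.5 218.1  61.5] yang -0.8485 tilt [-0.0017  0.0008] F [-1.4  1.5  5. ] w 14.0 g 30.0 q6 1.03
dp shares [ 0.001   0.0023 -0.    ]
spin share 1.703
[ 0.4728178   0.27060379 -0.04420692]
```

Request:
arm_command([
  [0,0,-0.0008],
  [0,0,0],
  [0,0,0.0004],
  [0,0,0.0004],
  [0,0,0.0004],
  [0,0,0.0004],
  [0,0,0.0004],
  [0,0,0],
  [0,0,0],
  [0,0,0],
  [0,0,0],
], spin=[0.2,0.2,0.2,0.2,0.2,0.2,0.2,0.2,0.1,0,0])

```text
time: 16.55
tool_pos: [530.2, 219.2, 60.7]
ee_rot: [0.998, -0.062, -0.001, -0.001]
contact_force: [-0.6, 6.1, 3.0]
grip_width: 14.0
grasp_force: 30.0
```

Run:
```python
from m import *
go(531.4,217.7,61.5,-1.7);print(sense()["wrist_torque"])
```

```text
t 16.55 tcp [530.2 219.2  60.7] yang -1.6959 tilt [-0.0019  0.0029] F [-0.6  6.1  3. ] w 14.0 g 30.0 q6 1.87
dp shares [ 0.0034  0.0034 -0.002 ]
spin share 0.008
[ 1.34178994  0.25252693 -0.05236703]
```

Request:
arm_command([
  [0,-0.0025,-0.001],
  [0,0,0],
  [0,0,0],
], spin=[0,0,0])

```text
time: 16.85
tool_pos: [530.3, 219.3, 60.7]
ee_rot: [0.998, -0.063, -0.001, -0.001]
contact_force: [-1.1, 5.7, 0.6]
grip_width: 13.7
grasp_force: 30.0
```

Request:
arm_command([
  [0,0,0],
  [0,0,0],
  [0,0,0],
  [0,0,0],
  [0,0,0],
  [0,0,-0.02],
  [0,0,-0.04],
  [0,0,-0.06],
  [0,0,-0.08],
  [0,0,-0.08],
  [0,0,-0.06],
  [-0.05,0,0],
  [-0.1,0,0],
  [-0.1,0,0],
  [-0.05,0,0],
  [0,0,0],
  [0,0,0],
], spin=[0,0,0,0,0,0,0,0,0,0,0,0,0,0,0,0,0], fingers=0.5)

```text
time: 18.55
tool_pos: [413.0, 233.9, 197.9]
ee_rot: [0.998, -0.063, 0.001, -0.0]
contact_force: [0.3, -0.3, -0.0]
grip_width: 46.1
grasp_force: 0.0
```

```bash
cat > k.py <<'E'
from m import *
go()
p,d=capture("top");np.savez("top2.npz",p=p,d=d)
cv2.imwrite("pics/t2.png",cv2.resize(p[190:240,170:300],None,fx=6,fy=6,interpolation=cv2.INTER_CUBIC))
p,d,C,H,S,V,Z=measure("2")
R=np.zeros(Z.shape,bool);R[190:235,175:208]=1
o=R&(H>3)&(H<16)&(S>140)&(V>90)
for n,ce,m in blob(o,5):
  w=cast("top",np.argwhere(m)[:,::-1],77);print("orange",n,w.mean(0).round(1),Z[m].mean())
wh=R&(S<60)&(V>140)&(Z>50)&(Z<95)
for n,ce,m in blob(wh,3):
  w=cast("top",np.argwhere(m)[:,::-1],77);print("white",n,ce,w.mean(0).round(1))
t=R&(Z>60)&(Z<95)
for n,ce,m in blob(t,20):
  w=cast("top",np.argwhere(m)[:,::-1],77);print("tall",n,ce,w.mean(0).round(1),cv2.minAreaRect(w[:,:2].astype(np.float32)))
R[:]=0;R[170:215,235:285]=1
for n,ce,m in blob(R&(H>20)&(H<35)&(S>120),10): print("yellow",cast("top",np.argwhere(m)[:,::-1],64).mean(0).round(1))
R[:]=0;R[205:225,180:205]=1
for n,ce,m in blob(R&(H>45)&(H<75)&(S>100),3): print("green",cast("top",np.argwhere(m)[:,::-1],31).mean(0).round(1))
a=np.load("top1.npz")["d"];ZA=cloud("top",a)[...,2]
for nm,(r,c) in dict(fl=(212,198),fr=(222,270),ml=(180,200),mr=(185,285)).items(): print(nm,np.median(ZA[r-4:r+5,c-4:c+5]).round(2),np.median(Z[r-4:r+5,c-4:c+5]).round(2))
E
python3 k.py
```

```text
t 18.55 tcp [413.  233.9 197.9] yang -1.6977 tilt [0.002  0.0002] F [ 0.3 -0.3 -0. ] w 46.1 g 0.0 q6 1.96
orange 39 [538.9 217.6  77. ] 109.37062163728623
white 22 [190.7 211. ] [517.7 220.7  77. ]
tall 91 [192.  205.9] [531.5 217.2  77. ] ((531.9364013671875, 217.16685485839844), (16.33085823059082, 41.511741638183594), 82.06830596923828)
yellow [561.6  66.2  64. ]
yellow [552.   -8.3  64. ]
green [502.5 222.1  31. ]
fl 30.39 30.52
fr 30.93 31.36
ml 29.83 30.1
mr 30.16 29.72
```

View pics/t2.png

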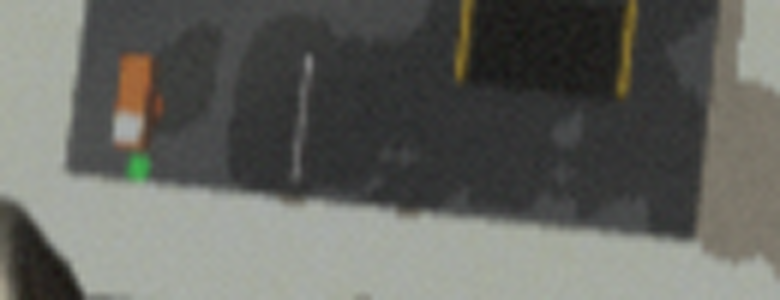

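The crop shows the white tip at (128,128) pointing at the green mark (138,166). By measurement the knob is at about 3.25 and the stand hasn't moved. Next I fetch the speaker from the pad across its width.

Request:
arm_command([
  [0.012,0.05,0],
  [0.02,0.085,0],
  [0.023,0.1,0],
  [0.023,0.1,0],
  [0.023,0.1,0],
  [0.023,0.1,0],
  [0.023,0.1,0],
  [0.023,0.1,0],
  [0.023,0.1,0],
  [0.023,0.1,0],
  [0.023,0.1,0],
  [0.02,0.085,0],
  [0.013,0.047,0],
  [0,0,0.05],
  [0,0,0.08],
  [0,0,0.08],
  [0,0,0.05],
  [0,0,0],
  [0,0,0],
  [0,0,0],
], spin=[0,0,0,0,0,0,0,0,0,0,0,0,0,0,0,0,0,0,0,0], fingers=0)

```text
time: 20.6
tool_pos: [462.2, -244.4, 94.8]
ee_rot: [0.998, -0.064, 0.001, 0.001]
contact_force: [0.1, 0.2, 0.5]
grip_width: 91.9
grasp_force: 0.0
```

Run:
```python
from m import *
go(461.5,-243,26,-1.693)
```

```text
t 20.6 tcp [ 462.2 -244.4   94.8] yang -1.6983 tilt [ 0.0023 -0.0021] F [0.1 0.2 0.5] w 91.9 g 0.0 q6 0.98
dp shares [-0.0025 -0.0035  0.172 ]
spin share -0.011
```

Request:
arm_command([
  [-0.002,-0.003,0.03],
  [0,0,0.04],
  [0,0,0.04],
  [0,0,0.03],
  [0,0,0.02],
  [0,0,0.012],
  [0,0,0],
  [0,0,0],
  [0,0,0],
], spin=[-0.011,0,0,0,0,0,0,0,0])

```text
time: 21.5
tool_pos: [460.8, -242.1, 25.0]
ee_rot: [0.998, -0.061, 0.001, 0.0]
contact_force: [0.4, 0.1, 0.4]
grip_width: 91.8
grasp_force: 0.0
```

Request:
arm_command([
  [0,0,0],
  [0,0,0],
  [0,0,0],
  [0,0,0],
  [0,0,0],
  [0,0,0],
  [0,0,0],
  [0,0,0],
  [0,0,0],
  [0,0,0],
], spin=[0,0,0,0,0,0,0,0,0,0], fingers=1)

```text
time: 22.5
tool_pos: [460.3, -241.7, 24.3]
ee_rot: [0.998, -0.061, -0.0, -0.0]
contact_force: [-0.2, 0.3, -0.9]
grip_width: 39.8
grasp_force: 30.0
```

Run:
```python
from m import *
go(557,29,160,-.127)
p,d=capture("scene")
cv2.imwrite("pics/s3.png",cv2.resize(p[100:200,190:310],None,fx=6,fy=6,interpolation=cv2.INTER_CUBIC))
```

```text
t 22.5 tcp [ 460.3 -241.7   24.3] yang -1.6925 tilt [-0.  0.] F [-0.2  0.3 -0.9] w 39.8 g 30.0 q6 0.98
dp shares [ 0.1577 -0.7012 -0.3392]
spin share -3.131
```

View pics/s3.png

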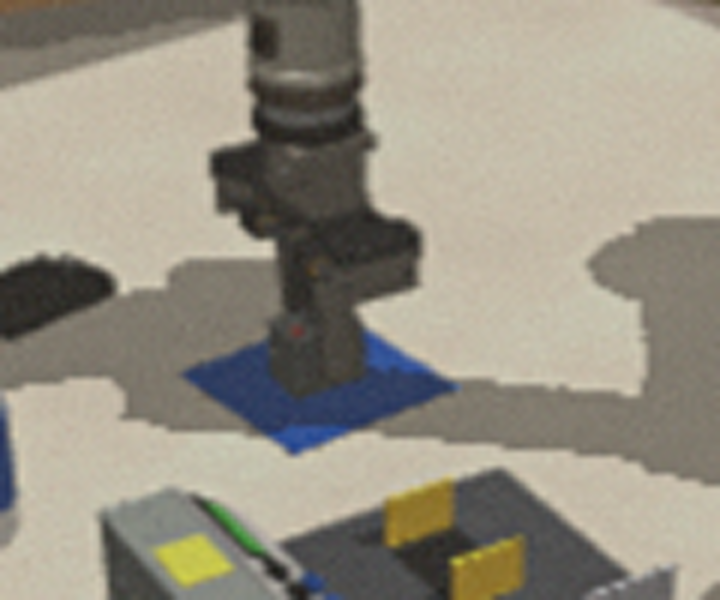

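The crop shows the speaker upright between the fingers at (320,345) on the pad. Next I lift it and carry it over the cradle.

Request:
arm_command([
  [0,0,-0.03],
  [0,0,-0.06],
  [0,0,-0.08],
  [0,0,-0.08],
  [0,0,-0.06],
  [0,0,-0.03],
  [0.008,-0.035,0],
  [0.016,-0.07,0],
  [0.021,-0.095,0],
  [0.021,-0.095,0],
  [0.021,-0.095,0],
  [0.021,-0.095,0],
  [0.021,-0.095,0],
  [0.017,-0.075,0],
  [0.012,-0.046,0],
  [0,0,0],
], spin=[0,0,0,0,0,0,0,0,0,0,0,0,0,0,0,0])

```text
time: 24.15
tool_pos: [556.0, 32.3, 158.2]
ee_rot: [0.998, -0.059, -0.002, -0.001]
contact_force: [-0.2, -0.5, -2.3]
grip_width: 39.8
grasp_force: 30.0
```

Request:
arm_command([
  [0,0,0],
  [0,0,0],
  [0,0,0],
  [0,0,0],
  [0,0,0],
  [0,0,0],
  [0,0,0],
  [0,0,0],
  [0,0,0],
  [0,0,0],
  [0,0,0],
  [0,0,0],
  [0,0,0],
  [0,0,0],
  [0,0,0],
  [0,0,0],
], spin=[-0.1,-0.25,-0.26,-0.26,-0.26,-0.26,-0.26,-0.26,-0.26,-0.26,-0.26,-0.26,-0.12,-0.06,0,0])

```text
time: 25.75
tool_pos: [556.7, 28.8, 159.8]
ee_rot: [0.751, 0.66, -0.0, -0.0]
contact_force: [1.1, 0.6, -1.4]
grip_width: 39.7
grasp_force: 30.0
```

Run:
```python
from m import *
go(557,28.5,100,-.127)
```

```text
t 25.75 tcp [556.7  28.8 159.8] yang -0.1288 tilt [-0.0009  0.0001] F [ 1.1  0.6 -1.4] w 39.7 g 30.0 q6 -0.04
dp shares [-0.0007  0.001   0.1495]
spin share -0.004
```

Request:
arm_command([
  [-0.002,0.001,0.03],
  [0,0,0.04],
  [0,0,0.04],
  [0,0,0.02],
  [0,0,0.015],
  [0,0,0],
  [0,0,0],
  [0,0,0],
], spin=[-0.004,0,0,0,0,0,0,0])

```text
time: 26.55
tool_pos: [558.1, 28.0, 103.2]
ee_rot: [0.75, 0.661, 0.001, 0.001]
contact_force: [-0.5, 0.0, -1.9]
grip_width: 39.6
grasp_force: 30.0
```

Run:
```python
from m import *
go(557,28,52.5,-.127)
p,d=capture("scene")
cv2.imwrite("pics/s4.png",cv2.resize(p[150:230,220:320],None,fx=7,fy=7,interpolation=cv2.INTER_CUBIC))
```

```text
t 26.55 tcp [558.1  28.  103.2] yang -0.1256 tilt [ 0.0017 -0.0003] F [-0.5  0.  -1.9] w 39.6 g 30.0 q6 -0.04
dp shares [-0.0002 -0.0029  0.1267]
spin share 0.003
```

View pics/s4.png

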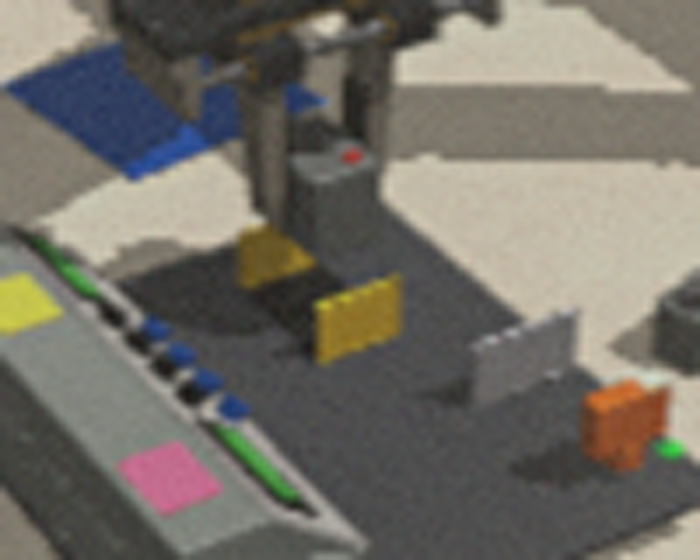

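The crop shows the speaker held upright above the cradle, with its near end top edge from (293,180) to (381,170). The yellow plates are at (270,255) and (360,320).

Run:
```python
from m import *
f=lambda q:(np.array(q)+.5)/7-.5+[220,150]
e=cast("scene",f([(293,180),(381,170)]),126.7);m=e.mean(0);print("end",e.round(1))
yl=cast("scene",f([(317,303),(400,276)]),64);print("yellow near top outer",yl.round(1), "expected outer mid top-cam (561.8+, 68)")
n=np.array([np.sin(.126),np.cos(.126)])
print("end along n",m[:2]@n,"-> centre",m[:2]@n-29,"cradle",np.array([557,29])@n,"yellow outer->centre",yl.mean(0)[:2]@n-40, "tcp",sense()["tool_pos"][:2]@n)
```

```text
end [[587.1  46.5 126.7]
 [549.3  66.1 126.7]]
yellow near top outer [[586.   62.3  64. ]
 [540.   69.9  64. ]] expected outer mid top-cam (561.8+, 68)
end along n 127.22407496879589 -> centre 98.22407496879589 cradle 98.76654817831918 yellow outer->centre 96.37654860483866 tcp 97.89219345488283
```

Request:
arm_command([
  [-0.002,-0.002,0.015],
  [0,0,0.025],
  [0,0,0.025],
  [0,0,0.02],
  [0,0,0.015],
  [0,0,0.01],
  [0,0,0.006],
  [0,0,0.004],
  [0,0,0],
  [0,0,0],
], spin=[0,0,0,0,0,0,0,0,0,0])

```text
time: 27.6
tool_pos: [556.8, 27.3, 54.7]
ee_rot: [0.75, 0.661, 0.0, 0.0]
contact_force: [-0.5, 0.7, -2.5]
grip_width: 39.9
grasp_force: 30.0
```

Run:
```python
from m import *
go(557,28,52.5,-.127)
```

```text
t 27.6 tcp [556.8  27.3  54.7] yang -0.1255 tilt [ 0.0006 -0.0001] F [-0.5  0.7 -2.5] w 39.9 g 30.0 q6 -0.04
dp shares [0.0017 0.0003 0.0054]
spin share 0.003
```

Request:
arm_command([
  [0,0,0.002],
  [0,0,0.002],
  [0,0,0.001],
  [0,0,0],
  [0,0,0],
], spin=[0,0,0,0,0])

```text
time: 28.1
tool_pos: [556.6, 27.4, 52.5]
ee_rot: [0.75, 0.661, 0.0, 0.0]
contact_force: [-0.6, 0.0, -0.7]
grip_width: 39.6
grasp_force: 30.0
```

Request:
arm_command([
  [0,0,0],
  [0,0,0],
  [0,0,0],
  [0,0,0],
  [0,0,0],
  [0,0,0],
  [0,0,-0.02],
  [0,0,-0.04],
  [0,0,-0.06],
  [0,0,-0.08],
  [0,0,-0.08],
  [0,0,-0.06],
  [-0.06,-0.06,-0.03],
  [-0.08,-0.08,0],
  [-0.08,-0.08,0],
  [-0.05,-0.05,0],
  [0,0,0],
  [0,0,0],
], spin=[0,0,0,0,0,0,0,0,0,0,0,0,0,0,0,0,0,0], fingers=0.2)

```text
time: 29.9
tool_pos: [436.1, -66.5, 201.1]
ee_rot: [0.75, 0.661, 0.001, 0.001]
contact_force: [0.2, 0.8, -0.0]
grip_width: 73.7
grasp_force: 0.0
```

```bash
cp pics/t2.png pics/t2old.png; sed -i 's/p\[190:240,170:300\]/p[105:240,170:300]/; s/fx=6,fy=6/fx=4.4,fy=4.4/; s#pics/t2#pics/t3#' k.py; python3 k.py
```

```text
t 29.9 tcp [436.1 -66.5 201.1] yang -0.1268 tilt [ 0.0017 -0.0003] F [ 0.2  0.8 -0. ] w 73.7 g 0.0 q6 -0.3
orange 37 [538.4 217.4  77. ] 77.88917742188572
white 21 [190.8 210.9] [517.9 220.5  77. ]
tall 89 [191.9 205.8] [531.7 217.5  77. ] ((532.0698852539062, 217.50550842285156), (15.680179595947266, 41.512451171875), 82.99463653564453)
yellow [561.7  66.2  64. ]
yellow [552.8  -8.2  64. ]
green [502.4 221.7  31. ]
fl 30.39 30.61
fr 30.93 29.58
ml 29.83 29.76
mr 30.16 29.85
```

View pics/t3.png

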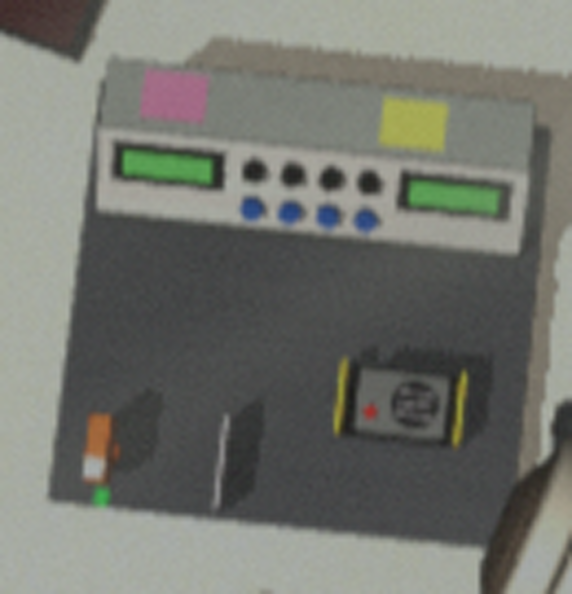

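The picture shows the speaker upright in the cradle at (402,402) between the yellow plates. The knob's white tip at (93,467) points at the green mark (101,496), and the stand is where it was.

```bash
python3 -c "
from plant import *
print(job_done())"
```

```text
the job is handed in; nothing more can be done
None
```

I handed the job in at about 30 s. The speaker stands upright in the cradle, the white tip points to the green mark (knob at about 3.25 rad), and the stand measures where it was; I did not separately test it for rocking.

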